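# Find the rocking terrine lid and press it home

## Robot

A 6-joint arm with a two-finger parallel gripper is mounted at the origin on the work surface. World frame = base frame: x ahead of the robot, y to its left, z up, the work surface at z = 0. Lengths are in m, angles in rad, forces in N, time in s.
With the tool pointing down it reaches from about 0.3 to 0.85 m from the base axis. Payload 4.2 kg.
Tool frame: the origin (TCP) lies at the very end of the fingers, on their centre line; the grasp point (between the pads) lies bot.grip_depth behind it (bot.grip_depth is the distance from the TCP to the grasp point, in m); y points along the fingers, x is the direction in which the jaws open and shut, and the axes are right-handed (so a half turn about y gives the same grasp; the last joint's range is limited). The gripper opens to 91 mm and grips with 3 to 60 N. Pads are 32 mm wide; open, the fingers measure 118 mm over their backs; the gripper's body (76 mm by 178 mm) begins 60 mm behind the grasp point.
Start: joints at [-1.23, 0.32, 1.565, -0, 1.257, -0.02], TCP at [0.203, -0.538, 0.214] pointing down, gripper open.
Joint ranges: [-3.11, 3.11], [-0.84, 2.01], [0.21, 2.61], [-1.34, 4.49], [0.05, 2.63], [-2.56, 2.56]. Speed limits (rad/s): [2.57, 2.57, 3.14, 3.14, 3.14, 3.14].

## Interface

Orientations are given as a rotation vector (axis times angle).
In Python, from bench import sensors, snapshot, bot, finder gives the robot as it stands.
- The arm moves only by the tool move_arm, never from a script. Its argument "motion" is a list of rows, each a list of 5 numbers: the opening, from 0 (shut) to 1 (fully open), then the shift along the world's x, y, z in cm, then the turn about the world's z in degrees. A call has 1 to 12 rows; each row is the pose to reach, as a shift and turn from the pose commanded when the call began; what a row does not reach only later rows make up. A row lasts 1/10 s, in which the tool goes at most 50 mm and 8.59 degrees, less where a joint would pass 70% of its speed; a pose out of reach is approached as far as the arm can. A call with a gripper value outside its range is refused whole. The fingers move at their own pace and stop on an object; "grip_force" is the grip in N (left out, the last holds). Time passes only in rows, so rows that repeat a pose let the fingers close. It gives the time, the measured TCP pose, the force and the opening at its end, in the units of the state.
- sensors.state(): the state, without advancing time (a new reading comes with each control period).
- snapshot(name): name is "scene" or "top"; returns a dict with "img" (384x512x3 uint8, blue, green, red), "fx", "fy", "cx", "cy" (pixels), "dist" ([k1, k2, p1, p2, k3] as OpenCV has them; the pictures are not rectified), "R" (3x3) and "t" (3): a world point X has camera coordinates R X + t. Camera axes: x right, y down, z forward; pixel columns grow to the right and rows downward; lengths in m; the calibration is good to about 2 mm. A picture is of the moment at which its call begins. There is no depth.
- bot.hand_in(): hands the job in, once; it reports no verdict.
Trained networks look in a picture, given as the dict that the camera call returned (one of the last four; its "shot" number tells which), for a name from the list of things; names that differ only in an ending like _2 or _b are one class to them, and where a whole thing is asked for, a point or a joint stands for the part that bears it (a point fixed in the world has none). Each returns a list of dicts, best first, with "score" (0 to 1); they miss things now and then, are a little off and sometimes report something else, mostly with a low value. They report only what shows in the picture. A call takes as long as a camera call. They do not tell look-alikes from the thing itself.
- finder.silhouettes(query, picture): "mask" (384x512 bool, what is visible of it) and "at" ([column, row] in pixels, amid what is visible of it).
The state is a dict: "time": time; "q": joint angles; "dq": joint speeds; "tau": joint torques, N m; "eef_pos": TCP position; "orientation": TCP orientation; "ft_force": force on the tool from outside, world axes, zero at the start; "wrist_torque": the same for the moment, N m; "opening": opening from 0.0 (shut) to 1.0 (fully open).
Only numpy, scipy, OpenCV 4.12 (cv2) and the standard library are available. Lean on these libraries where they do the work, as an engineer would, in place of code of your own. Each camera call takes 0.05 s, during which the arm holds its last target.

## Task

One of the five lidded terrine tins in the carrier has a lid that was never pushed home. With closed fingertips press lightly on an end of the lids, one after another, until you find the one that rocks, then press that lid down in its middle until it sits fully home and level. Do not dent the middles of the lids that are already sealed, do not pull up or carry anything, leave the other things where they are, and take your hand away at the end.

Things in the scene. Friction and masses are not known exactly. Their poses are not given: they have to be found in the camera images.
- place_1 (a point): place 1 of 5 in the carrier, counted from the robot's right (-y) at yaw 0: a lidded tin stands in it. The point is the middle of that tin's lid, nominally level with the top of the lid's two ends (true height within 5 mm either way, as the tins stand unevenly; all five look alike). x runs along the lid's length, y across it
- place_2 (a point): place 2 of 5 in the carrier, counted from the robot's right (-y) at yaw 0: a lidded tin stands in it. The point is the middle of that tin's lid, nominally level with the top of the lid's two ends (true height within 5 mm either way, as the tins stand unevenly; all five look alike). x runs along the lid's length, y across it
- place_3 (a point): place 3 of 5 in the carrier, counted from the robot's right (-y) at yaw 0: a lidded tin stands in it. The point is the middle of that tin's lid, nominally level with the top of the lid's two ends (true height within 5 mm either way, as the tins stand unevenly; all five look alike). x runs along the lid's length, y across it
- place_4 (a point): place 4 of 5 in the carrier, counted from the robot's right (-y) at yaw 0: a lidded tin stands in it. The point is the middle of that tin's lid, nominally level with the top of the lid's two ends (true height within 5 mm either way, as the tins stand unevenly; all five look alike). x runs along the lid's length, y across it
- place_5 (a point): place 5 of 5 in the carrier, counted from the robot's right (-y) at yaw 0: a lidded tin stands in it. The point is the middle of that tin's lid, nominally level with the top of the lid's two ends (true height within 5 mm either way, as the tins stand unevenly; all five look alike). x runs along the lid's length, y across it
- lid_rock (a joint): the one unseated lid (it may be in any place): its rocking about its crosswise centre line, rad, 0 = level. A light press (about 1 N) near either end tips it, up to 0.09 either way until that end meets the tin's rim; a weak spring levels it when released. An ordinary press on the ends only rocks it, without pushing it home. Once seated it can no longer rock
- lid_drop (a joint): the same unseated lid: how far it has been pushed down, m. About 0 at the start, 0.006 = fully home on the rim; negative if pulled up. Its plug slides stiffly: about 8 to 9 N pressed on the middle of the lid moves it, and it stays where it is left
- dent_1 (a joint): middle panel of one of the four sound (already seated) lids, in any place: 0 = intact, up to 0.005 m when dented inwards. It gives way only when its middle is pressed with more than about 16 N, and stays dented. The ends of a sound lid are rigid
- dent_2 (a joint): middle panel of one of the four sound (already seated) lids, in any place: 0 = intact, up to 0.005 m when dented inwards. It gives way only when its middle is pressed with more than about 16 N, and stays dented. The ends of a sound lid are rigid
- dent_3 (a joint): middle panel of one of the four sound (already seated) lids, in any place: 0 = intact, up to 0.005 m when dented inwards. It gives way only when its middle is pressed with more than about 16 N, and stays dented. The ends of a sound lid are rigid
- dent_4 (a joint): middle panel of one of the four sound (already seated) lids, in any place: 0 = intact, up to 0.005 m when dented inwards. It gives way only when its middle is pressed with more than about 16 N, and stays dented. The ends of a sound lid are rigid
- carrier: grey plastic carrier, fixed while you work, 250 x 580 mm, deck 30 mm high, with five aluminium loaf tins sunk in it in a row along its y. Origin under its centre. Each tin has an identical white plastic lid, 154 mm long (carrier x) and 76 mm wide, top about 68 mm above the table, with a middle panel 64 x 50 mm raised 2 mm and a flat ribbed zone 44 mm long at each end, centred 55 mm from the lid's middle. Places 1 to 5 lie at y = -220, -120, -20, 120, 220 mm
- spice_jar: small jar with steel cap, 34 mm across, 50 mm high, standing on the carrier between the tins of places 3 and 4; origin under its centre. Leave it
- probe: steel thermometer probe, a rod 12 mm thick and about 120 mm long, lying on the carrier's far edge strip; origin under its centre. Leave it
- bowl: steel bowl, 120 mm across, 50 mm high, on the table to the left; origin under its centre. Leave it
- empty_tin: empty open aluminium loaf tin, 150 x 76 x 56 mm, on the table to the right; origin under its centre. Leave it
- spray: spray cleaner bottle, 68 mm across, 150 mm high, on the table to the right; origin under its centre. Leave it
- label_roll: paper label roll, 80 mm across, 35 mm high, on the table to the left; origin under its centre. Leave it
Things that resemble listed ones, but are neither listed nor needed, are in the scene too. Leave any orange or purple look-alike of the part that bears dent_2 alone.

How it is judged:
By the outcome, as a careful person would: the job done as asked, in the order asked, and still so for the second after the job is handed in, with the robot touching nothing.
It also fails if it takes over 64 s, if anything falls off the work surface, if the arm or the gripper's body presses on something with over 40 N, if the wrist force passes 120 N, or if a joint passes its speed limit or range.

## Working session

There is one attempt and no reset: what is moved stays moved. The work goes in short steps, Python scripts to look and compute and a tool call to move; the robot and the scene stay as the last step left them, time stands still between calls to the robot, and variables do not carry over. Pictures are saved under pics/ and viewed, and the job is handed in when it is done.

Besides the shell and the picture viewer there is one more tool, called after "Emit:" as name(argument=value, ...) on one line, values as JSON. move_arm: Moves the arm, as the interface text tells. Its arguments: {"type":"object","properties":{"motion":{"type":"array"},"grip_force":{"type":"number"}},"required":["motion"]}

```bash
mkdir -p pics; ls
python3 - <<'E'
from bench import sensors, snapshot, bot, finder
import cv2
s=sensors.state(); print(s); print(bot.grip_depth)
for n in("scene","top"):
    p=snapshot(n); cv2.imwrite(f"pics/{n}0.png",p["img"]); print(n,p["fx"],p["cx"],p["cy"],p["dist"],p["R"],p["t"])
E
```

```text
pics
{'time': 0.0, 'q': array([-1.22998268e+00,  3.20292088e-01,  1.56566166e+00, -2.11079554e-07,
        1.25737507e+00, -2.00054109e-02]), 'dq': array([-4.05635850e-04,  5.83752469e-05, -1.70990870e-03, -2.38671506e-03,
       -1.54773722e-03, -4.02710847e-04]), 'tau': array([-3.08599061e-03, -4.12460876e+01, -2.31976461e+01,  7.25237187e-02,
        4.57431015e-02, -1.36434001e-04]), 'eef_pos': array([ 0.20283148, -0.53751118,  0.21312691]), 'orientation': array([-1.35752634,  0.94045233, -0.93812689]), 'ft_force': array([-0.08364587,  0.197721  ,  0.6694953 ]), 'wrist_torque': array([-0.05985041,  0.00252317, -0.04565666]), 'opening': 1.0014687393847228}
0.0188
scene 360.02157660671435 264.02813491766307 188.87955647035213 [0.03351122 0.         0.         0.         0.        ] [[ 0.45169364  0.89209057  0.01213558]
 [ 0.53649808 -0.26072753 -0.80261508]
 [-0.71284126  0.36904684 -0.59637385]] [-0.21826763 -0.20661269  1.50131547]
top 491.0380705774953 257.14464260861735 195.71425822376233 [-0.10907576  0.          0.          0.          0.        ] [[-0.02408356 -0.99968978 -0.00635099]
 [-0.9894427   0.02474388 -0.14279666]
 [ 0.14290951  0.00284489 -0.98973167]] [2.23754510e-04 5.01413420e-01 1.49290015e+00]
```

View pics/scene0.png

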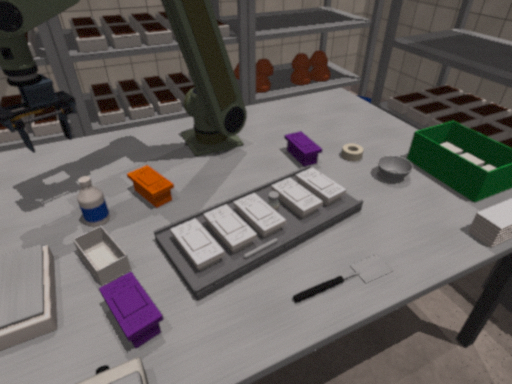

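View pics/top0.png

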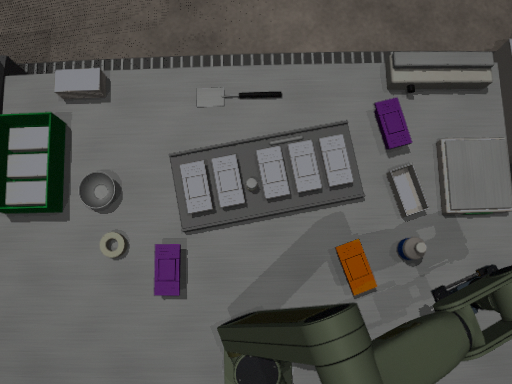

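The scene view shows five white lids in a row, from about (197,243) to (323,186). In the top view they sit at about (337,160), (305,166), (272,173), (228,181) and (197,187), with the carrier yawed a few degrees. Next I'll locate them using both views.

```bash
cat > h.py <<'E'
import numpy as np, cv2
def K(p): return np.array([[p["fx"],0,p["cx"]],[0,p["fy"],p["cy"]],[0,0,1.]])
def ray(p,uv):
    n=cv2.undistortPoints(np.array([[uv]],float),K(p),np.array(p["dist"],float))[0,0]
    R=np.array(p["R"]);d=R.T@np.array([n[0],n[1],1]);return -R.T@np.array(p["t"]),d
def onz(p,uv,z):
    o,d=ray(p,uv);return o+d*(z-o[2])/d[2]
def tri(p,u,q,v):
    A=[];b=[]
    for pp,x in((p,u),(q,v)):
        o,d=ray(pp,x);d=d/np.linalg.norm(d);M=np.eye(3)-np.outer(d,d);A.append(M);b.append(M@o)
    return np.linalg.lstsq(np.vstack(A),np.hstack(b),rcond=None)[0]
def proj(p,X):
    return cv2.projectPoints(np.array(X,float).reshape(-1,3),cv2.Rodrigues(np.array(p["R"]))[0],np.array(p["t"],float),K(p),np.array(p["dist"],float))[0][:,0]
E
python3 - <<'E'
from bench import sensors, snapshot, bot, finder
from h import *
T=snapshot("top");S=snapshot("scene")
for q in("dent_1","lid_rock","carrier","spice_jar"):
  for n,p in(("top",T),("scene",S)):
    for r in finder.silhouettes(q,p):
        m=r["mask"].astype(np.uint8); rect=cv2.minAreaRect(cv2.findNonZero(m)) 
        print(q,n,round(r["score"],2),np.round(r["at"],1),m.sum(),np.round(rect[0],1),np.round(rect[1],1),round(rect[2],1), np.round(onz(T,rect[0],.066),3) if n=="top" else "")
# gray edge of lids in top
g=cv2.cvtColor(T["img"],cv2.COLOR_BGR2GRAY)
for n,p,box in(("top",T,(165,115,370,235)),("scene",S,(150,155,370,310))):
    x0,y0,x1,y1=box;c=p["img"][y0:y1,x0:x1]
    cv2.imwrite(f"pics/{n}_crop.png",cv2.resize(c,None,fx=3.6,fy=3.6,interpolation=cv2.INTER_CUBIC))
E
```

```text
dent_1 top 0.9 [334.5 158. ] 304 [335.1 159.2] [20.2 15.3] 77.5 [ 0.605 -0.256  0.066]
dent_1 top 0.88 [393.  120.6] 304 [392.8 122.4] [19.6 15.8] 71.6 [ 0.719 -0.445  0.066]
dent_1 top 0.85 [302.3 164.6] 358 [305.  165.1] [21.  17.3] 78.7 [ 0.589 -0.162  0.066]
dent_1 top 0.81 [228.5 179.9] 331 [227.9 179.7] [20.7 16.4] 80.5 [0.549 0.076 0.066]
dent_1 top 0.81 [355.8 268.1] 347 [355.9 267.5] [21.1 17.3] 66.0 [ 0.272 -0.304  0.066]
dent_1 top 0.79 [197.2 187.7] 316 [195.6 186.6] [20.9 15.6] 81.3 [0.53  0.176 0.066]
dent_1 top 0.67 [166.2 268.2] 334 [166.  269.5] [21. 16.] 90.0 [0.28  0.267 0.066]
dent_1 scene 0.92 [192.5 241.9] 381 [195.5 239. ] [20.  21.7] 60.9 
dent_1 scene 0.75 [295.8 191.1] 177 [296.9 192.6] [19.2 10.9] 35.5 
dent_1 scene 0.73 [228.1 223.6] 305 [229. 223.] [22.6 17. ] 45.0 
dent_1 scene 0.71 [125.1 298.9] 615 [129.2 301.3] [23.8 26.5] 61.4 
dent_1 scene 0.48 [152.  176.9] 194 [149.5 178. ] [12.4 20.1] 66.0 
dent_1 scene 0.41 [303.  145.2] 116 [303.5 140.5] [ 9. 15.] 90.0 
lid_rock top 0.7 [274.  173.3] 1190 [272.5 171.9] [49.7 25.1] 78.4 [ 0.57  -0.061  0.066]
lid_rock scene 0.65 [258.5 210.9] 1110 [259.8 212.2] [51.4 25.5] 43.8 
carrier top 0.88 [258.8 183.9] 8094 [266.1 174.8] [ 81.5 185.3] 79.4 [ 0.561 -0.041  0.066]
carrier scene 0.86 [253.8 241.6] 6220 [259. 221.] [ 81.3 200.8] 62.1 
carrier scene 0.74 [ 91.7 202.9] 1115 [ 91.1 201.1] [52.2 26.6] 68.2 
spice_jar top 0.42 [227.  181.3] 342 [228.  179.9] [21.  16.5] 78.7 [0.548 0.076 0.066]
spice_jar scene 0.59 [273.4 198.3] 158 [274.  199.5] [17. 10.] 90.0
```

```bash
ls pics
```

```text
scene0.png
scene_crop.png
top0.png
top_crop.png
```

View pics/top_crop.png

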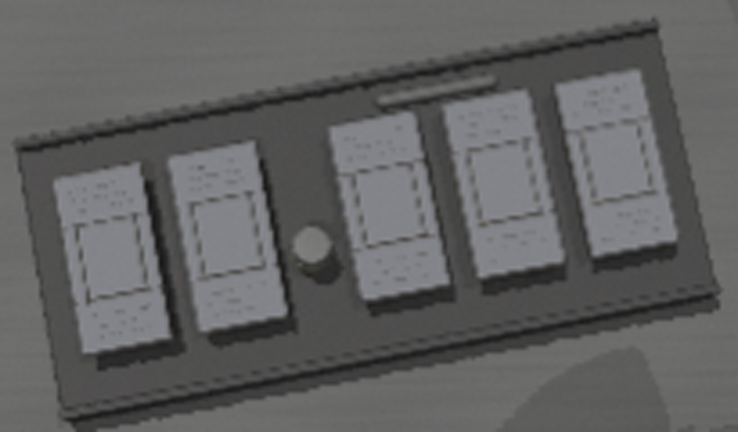

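View pics/scene_crop.png

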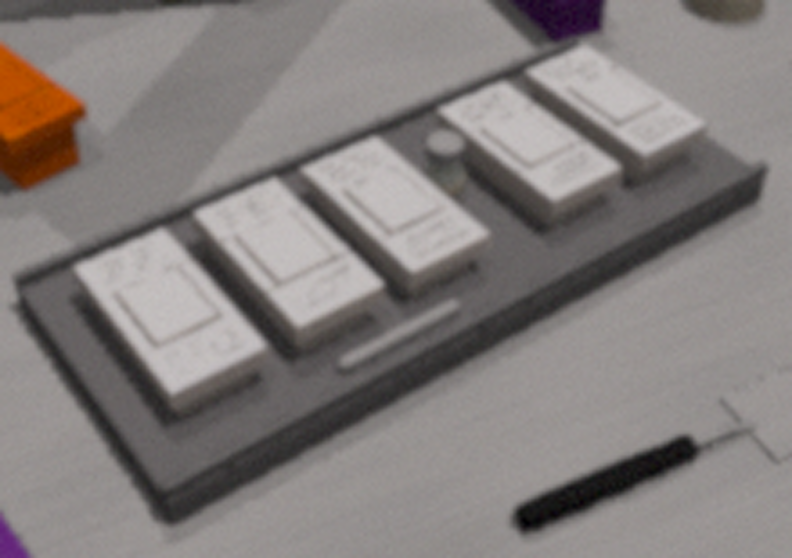

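Run:
```python
from bench import snapshot
from h import *
from scipy.optimize import least_squares
T=snapshot("top");S=snapshot("scene")
C={}
for n,p,box in(("T",T,(165,115,370,235)),("S",S,(150,155,370,310))):
    g=cv2.cvtColor(p["img"],cv2.COLOR_BGR2GRAY);m=np.zeros_like(g);x0,y0,x1,y1=box
    # restrict to carrier interior
    if n=="T": poly=[(173,156),(347,126),(360,180),(184,226)]
    else: poly=[(165,238),(330,163),(360,203),(195,292)]
    cv2.fillPoly(m,[np.array(poly)],255)
    t,_=cv2.threshold(g[m>0].reshape(-1,1),0,255,cv2.THRESH_OTSU)
    b=((g>t)&(m>0)).astype(np.uint8)
    k,l,st,ce=cv2.connectedComponentsWithStats(b)
    o=[]
    for i in range(1,k):
        if st[i,4]>500:
            r=cv2.minAreaRect(cv2.findNonZero((l==i).astype(np.uint8)));o.append((r[0],r[1],r[2],st[i,4]))
    o.sort(key=lambda r:-r[0][0] if n=="T" else r[0][0]);C[n]=o
    print(n,t);[print(np.round(r[0],1),np.round(r[1],1),round(r[2],1),r[3]) for r in o]
if len(C["T"])==5:
    P=np.array([onz(T,r[0],.067) for r in C["T"]]);print(P.round(4))
    ys=np.array([-.22,-.12,-.02,.12,.22]);loc=np.c_[np.zeros(5),ys]
    def f(v):
        c,s=np.cos(v[2]),np.sin(v[2]);return (np.c_[-s*ys+v[0],c*ys+v[1]]-P[:,:2]).ravel()
    r=least_squares(f,[.56,-.03,.2]);print(r.x,np.rad2deg(r.x[2]),(r.fun*1e3).round(1))
if len(C["S"])==5: [print(tri(T,a[0],S,b[0]).round(4)) for a,b in zip(C["T"],C["S"])]
```

```text
T 100.0
[335.7 159.5] [49.  24.2] 77.6 1148
[304.6 165.3] [49.2 24.5] 78.1 1165
[272.6 171.6] [48.8 24.5] 78.7 1159
[227.6 180.1] [49.2 24.8] 79.2 1166
[195.4 186.2] [49.2 24.8] 79.7 1161
S 131.0
[198.7 242.4] [43.4 29.8] 53.1 1111
[231.  226.5] [44.5 24.7] 45.0 930
[261.3 212.2] [45.2 23.1] 43.4 843
[298.1 194.8] [45.4 19.1] 36.2 701
[328.1 187.9] [52.4 33.4] 53.1 955
[[ 0.6037 -0.2574  0.067 ]
 [ 0.5878 -0.1604  0.067 ]
 [ 0.5705 -0.0615  0.067 ]
 [ 0.5475  0.0773  0.067 ]
 [ 0.531   0.1763  0.067 ]]
[ 0.56744283 -0.04122056  0.16649093] 9.539227391669874 [ 0.2 -0.7 -0.5  0.9  0.3  0.5  0.1 -0.2 -0.  -0.5]
[ 0.6064 -0.2568  0.0575]
[ 0.5901 -0.1589  0.0602]
[ 0.573  -0.0588  0.0609]
[0.5497 0.0798 0.0612]
[0.5407 0.1886 0.0451]
```

Run:
```python
from bench import sensors,snapshot,finder
from h import *
from scipy.spatial.transform import Rotation as Ro
s=sensors.state();print(s["time"],s["ft_force"].round(2));print(Ro.from_rotvec(s["orientation"]).as_matrix().round(3))
T=snapshot("top");S=snapshot("scene")
a=lambda x,y:(165+x/3.6-.36,115+y/3.6-.36); b=lambda x,y:(150+x/3.6-.36,155+y/3.6-.36)
for A,B in(((413,113),(404,275)),((328,128),(490,238)),((528,90),(295,332)),((641,71),(178,397))): print(tri(T,a(*A),S,b(*B)).round(4))
# model overlay
x0,y0,yw=.5674,-.0412,.1665;c,sn=np.cos(yw),np.sin(yw)
for i,y in enumerate([-.22,-.12,-.02,.12,.22],1):
    for lx in(-.055,0): print(i,lx,np.round([x0+c*lx-sn*y,y0+sn*lx+c*y],4), end=' ')
    for n,p in(("T",T),("S",S)):
        for L,W in((.077,.038),(.032,.025)):
            q=np.array([(x0+c*u-sn*(y+v),y0+sn*u+c*(y+v),.068) for u,v in((L,W),(L,-W),(-L,-W),(-L,W))])
            cv2.polylines(p["img"],[np.round(proj(p,q)*16).astype(int)],True,(0,0,255),1,cv2.LINE_AA,4)
    print()
cv2.imwrite("pics/ov.png",np.vstack([cv2.resize(T["img"][110:240,160:375],None,fx=3,fy=3)[:390,:640],cv2.resize(S["img"][155:310,150:370],None,fx=2.8,fy=2.8)[:200,:640]]) if 0 else cv2.resize(S["img"][155:310,150:370],None,fx=3.5,fy=3.5))
cv2.imwrite("pics/ovt.png",cv2.resize(T["img"][110:240,160:375],None,fx=3.5,fy=3.5))
for r in finder.silhouettes("spray",T)[:1]:print(r["at"],onz(T,r["at"],.15))
```

```text
0.7 [ 0.79 -0.07  0.09]
[[ 0.353  0.     0.936]
 [-0.936 -0.     0.353]
 [ 0.    -1.    -0.   ]]
[ 0.6497 -0.0879  0.0647]
[ 0.6398 -0.0117  0.0635]
[ 0.6684 -0.1859  0.0661]
[ 0.6851 -0.2817  0.0632]
1 -0.055 [ 0.5496 -0.2673] 1 0 [ 0.6039 -0.2582] 
2 -0.055 [ 0.533  -0.1687] 2 0 [ 0.5873 -0.1595] 
3 -0.055 [ 0.5165 -0.07  ] 3 0 [ 0.5707 -0.0609] 
4 -0.055 [0.4933 0.068 ] 4 0 [0.5475 0.0771] 
5 -0.055 [0.4767 0.1666] 5 0 [0.5309 0.1758] 
[412.6, 248.8] [ 0.32008741 -0.45385557  0.15      ]
```

View pics/ov.png

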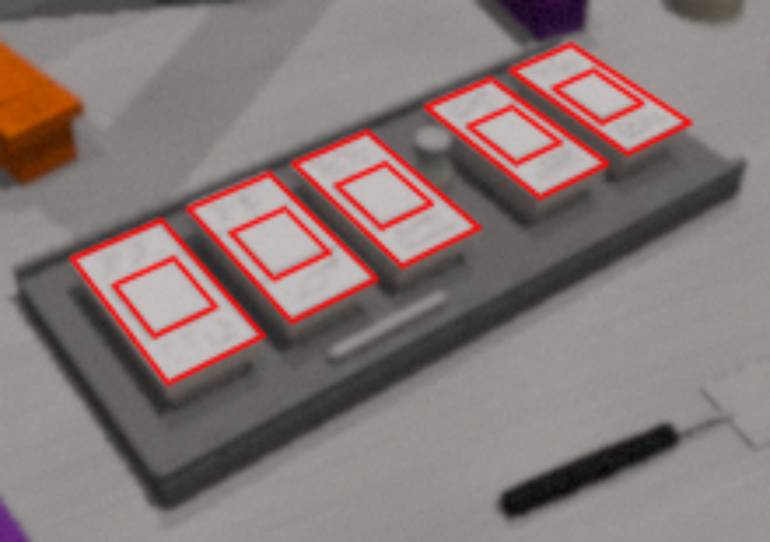

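View pics/ovt.png

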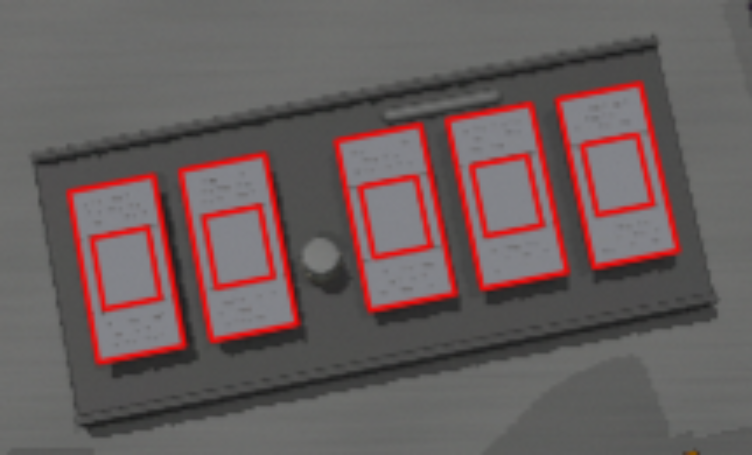

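The overlay of the fitted carrier model matches the lids in both views: carrier at (0.567, -0.041), yaw 9.5°, lid tops about 65 mm. I'll close the fingers, lift over the spray bottle and go above the near end of place 1.

Emit:
move_arm(motion=[[0,0,0,5,0],[0,4,3,7,-6],[0,8,6,7,-11.2],[0,12,9.3,7,-11.2],[0,16,12.4,7,-11.2],[0,20,15.5,7,-11.2],[0,24,18.6,7,-11.2],[0,28,21.8,7,-11.2],[0,32,24.9,5,-11.2],[0,34.7,27,1,-11.2],[0,34.7,27,-4,-11.2],[0,34.7,27,-9,-11.2]], grip_force=20)

```text
time: 2.05
eef_pos: [0.5516, -0.2669, 0.133]
orientation: [-1.283, 1.082, -1.087]
ft_force: [0.4, 0.4, -0.1]
opening: 0.005
```

Emit:
move_arm(motion=[[0,0,0,-2,0],[0,0,0,-3.8,0],[0,0,0,-4.4,0],[0,0,0,-4.4,0],[0,0,0,-4.4,0]])

```text
time: 2.55
eef_pos: [0.5504, -0.2686, 0.0911]
orientation: [-1.282, 1.085, -1.088]
ft_force: [0.9, -0.5, 0.4]
opening: 0.004
```

Emit:
move_arm(motion=[[0,0,0,0,0],[0,0,0,0,0],[0,0,0,0,0]])

```text
time: 2.85
eef_pos: [0.55, -0.2684, 0.0908]
orientation: [-1.283, 1.085, -1.088]
ft_force: [-0.1, 0.4, -0.7]
opening: 0.003
```

Emit:
move_arm(motion=[[0,0,0,-0.7,0],[0,0,0,-1.4,0],[0,0,0,-1.5,0],[0,0,0,-1.6,0],[0,0,0,-1.7,0],[0,0,0,-1.7,0],[0,0,0,-1.7,0]])

```text
time: 3.55
eef_pos: [0.5499, -0.2682, 0.0732]
orientation: [-1.283, 1.086, -1.087]
ft_force: [-0.0, -0.2, -0.5]
opening: 0.005
```

Emit:
move_arm(motion=[[0,0,0,-0.1,0],[0,0,0,-0.2,0],[0,0,0,-0.2,0],[0,0,0,-0.2,0]])

```text
time: 3.95
eef_pos: [0.5498, -0.2681, 0.071]
orientation: [-1.283, 1.087, -1.087]
ft_force: [-0.1, -0.3, -0.2]
opening: 0.004
```

Emit:
move_arm(motion=[[0,0,0,-0.1,0],[0,0,0,-0.2,0],[0,0,0,-0.2,0],[0,0,0,-0.2,0]])

```text
time: 4.35
eef_pos: [0.5497, -0.2682, 0.069]
orientation: [-1.283, 1.087, -1.087]
ft_force: [-0.8, -0.1, 0.5]
opening: 0.003
```

Emit:
move_arm(motion=[[0,0,0,-0.1,0],[0,0,0,-0.1,0],[0,0,0,-0.1,0]])

```text
time: 4.65
eef_pos: [0.5497, -0.2682, 0.068]
orientation: [-1.283, 1.087, -1.087]
ft_force: [0.4, 0.2, 0.3]
opening: 0.005
```

Emit:
move_arm(motion=[[0,0,0,-0.1,0],[0,0,0,-0.1,0],[0,0,0,-0.1,0]])

```text
time: 4.95
eef_pos: [0.5499, -0.2682, 0.0678]
orientation: [-1.283, 1.086, -1.087]
ft_force: [-0.9, 1.7, 5.4]
opening: 0.004
```

Emit:
move_arm(motion=[[0,0,0,-0.1,0],[0,0,0,-0.1,0],[0,0,0,-0.1,0]])

```text
time: 5.25
eef_pos: [0.5499, -0.2682, 0.0677]
orientation: [-1.283, 1.086, -1.087]
ft_force: [-2.3, 1.5, 11.0]
opening: 0.007
```

Place 1 is rigid: 5 then 11 N with no give, top at 67.8 mm. On to place 2.

Emit:
move_arm(motion=[[0,0,0,2,0],[0,-0.8,4.9,2,0],[0,-1.65,9.85,2,0],[0,-1.65,9.85,2,0],[0,-1.65,9.85,1,0],[0,-1.65,9.85,0.8,0],[0,-1.65,9.85,0.7,0],[0,-1.65,9.85,0.7,0],[0,-1.65,9.85,0.7,0]])

```text
time: 6.15
eef_pos: [0.5334, -0.1705, 0.0729]
orientation: [-1.282, 1.087, -1.088]
ft_force: [-0.5, 0.1, 0.2]
opening: 0.002
```

Emit:
move_arm(motion=[[0,0,0,-0.1,0],[0,0,0,-0.2,0],[0,0,0,-0.2,0]])

```text
time: 6.45
eef_pos: [0.5333, -0.1698, 0.071]
orientation: [-1.283, 1.087, -1.087]
ft_force: [0.6, 0.2, 0.1]
opening: 0.004
```

Emit:
move_arm(motion=[[0,0,0,-0.1,0],[0,0,0,-0.2,0],[0,0,0,-0.2,0]])

```text
time: 6.75
eef_pos: [0.5333, -0.1698, 0.0709]
orientation: [-1.283, 1.086, -1.087]
ft_force: [-2.5, 0.7, 11.3]
opening: 0.008
```

Place 2 is rigid too, with its top at 71 mm. Place 3 next.

Emit:
move_arm(motion=[[0,0,0,2,0],[0,-0.8,4.9,2,0],[0,-1.65,9.85,2,0],[0,-1.65,9.85,2,0],[0,-1.65,9.85,1,0],[0,-1.65,9.85,0.6,0],[0,-1.65,9.85,0.5,0],[0,-1.65,9.85,0.5,0],[0,-1.65,9.85,0.5,0]])

```text
time: 7.65
eef_pos: [0.517, -0.072, 0.0739]
orientation: [-1.282, 1.087, -1.088]
ft_force: [-0.8, -0.6, 0.7]
opening: 0.002
```

Emit:
move_arm(motion=[[0,0,0,-0.1,0],[0,0,0,-0.1,0],[0,0,0,-0.1,0]])

```text
time: 7.95
eef_pos: [0.5168, -0.0713, 0.0731]
orientation: [-1.283, 1.086, -1.087]
ft_force: [-0.3, -0.3, -0.7]
opening: 0.005
```

Emit:
move_arm(motion=[[0,0,0,-0.1,0],[0,0,0,-0.1,0],[0,0,0,-0.1,0]])

```text
time: 8.25
eef_pos: [0.5168, -0.0711, 0.0721]
orientation: [-1.283, 1.086, -1.087]
ft_force: [0.3, -0.4, -0.2]
opening: 0.003
```

Emit:
move_arm(motion=[[0,0,0,-0.1,0],[0,0,0,-0.1,0],[0,0,0,-0.1,0]])

```text
time: 8.55
eef_pos: [0.5168, -0.0712, 0.071]
orientation: [-1.283, 1.087, -1.087]
ft_force: [0.1, 1.1, 0.6]
opening: 0.002
```

Emit:
move_arm(motion=[[0,0,0,-0.1,0],[0,0,0,-0.1,0],[0,0,0,-0.1,0]])

```text
time: 8.85
eef_pos: [0.5168, -0.0712, 0.07]
orientation: [-1.283, 1.087, -1.087]
ft_force: [-0.0, -1.2, -0.5]
opening: 0.004
```

Emit:
move_arm(motion=[[0,0,0,-0.1,0],[0,0,0,-0.1,0],[0,0,0,-0.1,0]])

```text
time: 9.15
eef_pos: [0.5167, -0.0712, 0.069]
orientation: [-1.283, 1.087, -1.087]
ft_force: [0.9, -0.6, -0.4]
opening: 0.003
```

Emit:
move_arm(motion=[[0,0,0,-0.1,0],[0,0,0,-0.1,0],[0,0,0,-0.1,0]])

```text
time: 9.45
eef_pos: [0.5168, -0.0712, 0.0681]
orientation: [-1.283, 1.087, -1.087]
ft_force: [0.9, 1.0, 0.6]
opening: 0.008
```

Emit:
move_arm(motion=[[0,0,0,-0.1,0],[0,0,0,-0.1,0],[0,0,0,-0.1,0]])

```text
time: 9.75
eef_pos: [0.5168, -0.0712, 0.0671]
orientation: [-1.283, 1.087, -1.087]
ft_force: [-0.3, 0.3, 1.0]
opening: 0.004
```

Emit:
move_arm(motion=[[0,0,0,-0.1,0],[0,0,0,-0.1,0],[0,0,0,-0.1,0]])

```text
time: 10.05
eef_pos: [0.5167, -0.0712, 0.0661]
orientation: [-1.283, 1.087, -1.087]
ft_force: [0.4, -0.7, 1.3]
opening: 0.003
```

Emit:
move_arm(motion=[[0,0,0,-0.1,0],[0,0,0,-0.1,0],[0,0,0,-0.1,0]])

```text
time: 10.35
eef_pos: [0.5168, -0.0712, 0.0653]
orientation: [-1.283, 1.086, -1.087]
ft_force: [-2.0, -0.8, 4.6]
opening: 0.007
```

The fingers met a stop at 65.4 mm, with a possible ~1 N soft zone above it, which isn't clear from the noise. I'll back off 1.5 mm and take several force readings.

Emit:
move_arm(motion=[[0,0,0,0.15,0],[0,0,0,0.15,0],[0,0,0,0.15,0]])

```text
time: 10.65
eef_pos: [0.5168, -0.0711, 0.0664]
orientation: [-1.283, 1.086, -1.087]
ft_force: [-0.0, -0.2, 1.1]
opening: 0.009
```

```bash
cat > avg.py <<'E'
from bench import sensors,snapshot
import numpy as np,sys
v=[]
for i in range(10):
    snapshot("top"); s=sensors.state(); v.append(np.r_[s["ft_force"],s["wrist_torque"]])
v=np.array(v);print(s["time"],s["eef_pos"].round(4),v.mean(0).round(3),(v.std(0)/3).round(3))
E
python3 avg.py
```

```text
11.15 [ 0.5169 -0.0712  0.0666] [-0.368 -0.36   0.981 -0.016  0.036  0.001] [0.117 0.175 0.176 0.013 0.016 0.007]
```

Emit:
move_arm(motion=[[0,0,0,0.8,0],[0,0,0,0.8,0],[0,0,0,0.8,0]])

```text
time: 11.45
eef_pos: [0.517, -0.0712, 0.0749]
orientation: [-1.282, 1.086, -1.087]
ft_force: [-0.6, -0.6, -0.1]
opening: 0.003
```

```bash
python3 avg.py
```

```text
11.95 [ 0.5167 -0.0711  0.0745] [ 0.037  0.12   0.075  0.03   0.027 -0.008] [0.123 0.135 0.152 0.01  0.014 0.01 ]
```

At 66.6 mm, above the stop, there is a steady 0.98±0.18 N of force; in free air it is 0.08 N. So the end yields softly to a hard stop, and place 3 is the lid that rocks. I'll move to its middle.

Emit:
move_arm(motion=[[0,0,0,1.2,0],[0,2.7,0.5,1.2,0],[0,5.4,1.0,1.2,0],[0,5.4,1.0,1.2,0],[0,5.4,1.0,0.6,0],[0,5.4,1.0,0.3,0],[0,5.4,1.0,0.2,0],[0,5.4,1.0,0.2,0]])

```text
time: 12.75
eef_pos: [0.5699, -0.0613, 0.0763]
orientation: [-1.283, 1.088, -1.086]
ft_force: [0.3, 0.2, -0.5]
opening: 0.005
```

Emit:
move_arm(motion=[[0,0,0,-0.1,0],[0,0,0,-0.2,0],[0,0,0,-0.2,0],[0,0,0,-0.2,0]])

```text
time: 13.15
eef_pos: [0.5708, -0.0611, 0.0746]
orientation: [-1.283, 1.086, -1.087]
ft_force: [0.9, 0.2, 0.2]
opening: 0.003
```

Emit:
move_arm(motion=[[0,0,0,-0.1,0],[0,0,0,-0.1,0],[0,0,0,-0.1,0]])

```text
time: 13.45
eef_pos: [0.5708, -0.0611, 0.0735]
orientation: [-1.283, 1.086, -1.087]
ft_force: [0.4, 0.1, -0.1]
opening: 0.004
```

Emit:
move_arm(motion=[[0,0,0,-0.1,0],[0,0,0,-0.1,0],[0,0,0,-0.1,0]])

```text
time: 13.75
eef_pos: [0.5707, -0.0612, 0.0725]
orientation: [-1.283, 1.087, -1.087]
ft_force: [0.8, -1.5, -1.0]
opening: 0.005
```

Emit:
move_arm(motion=[[0,0,0,-0.1,0],[0,0,0,-0.1,0],[0,0,0,-0.1,0]])

```text
time: 14.05
eef_pos: [0.5708, -0.0612, 0.0715]
orientation: [-1.283, 1.087, -1.087]
ft_force: [0.7, 1.2, 0.0]
opening: 0.003
```

Emit:
move_arm(motion=[[0,0,0,-0.1,0],[0,0,0,-0.1,0],[0,0,0,-0.1,0]])

```text
time: 14.35
eef_pos: [0.5709, -0.0612, 0.0708]
orientation: [-1.283, 1.086, -1.087]
ft_force: [-0.2, 0.2, 1.9]
opening: 0.005
```

Emit:
move_arm(motion=[[0,0,0,-0.1,0],[0,0,0,-0.1,0],[0,0,0,-0.1,0]])

```text
time: 14.65
eef_pos: [0.5709, -0.0612, 0.0702]
orientation: [-1.283, 1.086, -1.087]
ft_force: [-0.8, -0.3, 5.6]
opening: 0.005
```

Emit:
move_arm(motion=[[0,0,0,-0.1,0],[0,0,0,-0.1,0],[0,0,0,-0.1,0]])

```text
time: 14.95
eef_pos: [0.5709, -0.0612, 0.0694]
orientation: [-1.282, 1.086, -1.087]
ft_force: [-1.5, 0.4, 6.2]
opening: 0.008
```

The lid yields at 6 to 8 N, so the plug is sliding. I'll keep pressing.

Emit:
move_arm(motion=[[0,0,0,-0.1,0],[0,0,0,-0.2,0],[0,0,0,-0.2,0],[0,0,0,-0.2,0]])

```text
time: 15.35
eef_pos: [0.5709, -0.0612, 0.0675]
orientation: [-1.282, 1.086, -1.087]
ft_force: [-1.1, 0.1, 6.8]
opening: 0.003
```

Emit:
move_arm(motion=[[0,0,0,-0.1,0],[0,0,0,-0.2,0],[0,0,0,-0.2,0],[0,0,0,-0.2,0]])

```text
time: 15.75
eef_pos: [0.5709, -0.0612, 0.0655]
orientation: [-1.283, 1.086, -1.087]
ft_force: [-0.7, 0.6, 6.9]
opening: 0.003
```

Emit:
move_arm(motion=[[0,0,0,-0.1,0],[0,0,0,-0.1,0],[0,0,0,-0.1,0],[0,0,0,-0.1,0]])

```text
time: 16.15
eef_pos: [0.5709, -0.0612, 0.0647]
orientation: [-1.282, 1.086, -1.087]
ft_force: [-1.9, 0.4, 8.3]
opening: 0.01
```

Emit:
move_arm(motion=[[0,0,0,-0.1,0],[0,0,0,-0.1,0],[0,0,0,-0.1,0],[0,0,0,-0.1,0]])

```text
time: 16.55
eef_pos: [0.571, -0.0612, 0.0646]
orientation: [-1.282, 1.085, -1.087]
ft_force: [-2.3, 0.2, 12.7]
opening: 0.008
```

Emit:
move_arm(motion=[[0,0,0,-0.1,0],[0,0,0,-0.15,0],[0,0,0,-0.15,0],[0,0,0,-0.15,0]])

```text
time: 16.95
eef_pos: [0.571, -0.0612, 0.0645]
orientation: [-1.282, 1.085, -1.088]
ft_force: [-5.4, 0.8, 20.7]
opening: 0.006
```

It has reached a hard stop after about 6.5 mm of travel. I'll check the near end again with a light press.

Emit:
move_arm(motion=[[0,0,0,1,0],[0,0,0,2,0],[0,-2.7,-0.5,2,0],[0,-5.4,-1.0,2,0],[0,-5.4,-1.0,2,0],[0,-5.4,-1.0,1,0],[0,-5.4,-1.0,0.6,0],[0,-5.4,-1.0,0.5,0],[0,-5.4,-1.0,0.5,0]])

```text
time: 17.85
eef_pos: [0.5172, -0.071, 0.0654]
orientation: [-1.283, 1.087, -1.086]
ft_force: [1.2, -0.2, -1.1]
opening: 0.006
```

Emit:
move_arm(motion=[[0,0,0,-0.1,0],[0,0,0,-0.1,0],[0,0,0,-0.1,0]])

```text
time: 18.15
eef_pos: [0.517, -0.0711, 0.0651]
orientation: [-1.283, 1.086, -1.087]
ft_force: [-0.6, -0.2, -0.1]
opening: 0.001
```

Emit:
move_arm(motion=[[0,0,0,-0.1,0],[0,0,0,-0.1,0],[0,0,0,-0.1,0]])

```text
time: 18.45
eef_pos: [0.5167, -0.0712, 0.0641]
orientation: [-1.283, 1.087, -1.087]
ft_force: [-0.2, -0.4, 0.5]
opening: 0.003
```

Emit:
move_arm(motion=[[0,0,0,-0.1,0],[0,0,0,-0.1,0],[0,0,0,-0.1,0]])

```text
time: 18.75
eef_pos: [0.5168, -0.0711, 0.063]
orientation: [-1.283, 1.087, -1.087]
ft_force: [0.6, 0.0, 0.7]
opening: 0.005
```

Emit:
move_arm(motion=[[0,0,0,-0.1,0],[0,0,0,-0.1,0],[0,0,0,-0.1,0]])

```text
time: 19.05
eef_pos: [0.5169, -0.0712, 0.0625]
orientation: [-1.283, 1.086, -1.087]
ft_force: [-1.7, 0.3, 5.1]
opening: 0.003
```

```bash
python3 avg.py
```

```text
19.55 [ 0.5169 -0.0712  0.0625] [-1.672  0.105  5.575  0.035  0.224  0.012] [0.127 0.13  0.162 0.007 0.012 0.011]
```

The near end is now rigid at 62.6 mm, exactly 2 mm under the panel as it should be. Now the far end.

Emit:
move_arm(motion=[[0,0,0,1,0],[0,0,0,2,0],[0,4,0.7,2,0],[0,8,1.4,2,0],[0,10.8,1.8,2,0],[0,10.8,1.8,2,0],[0,10.8,1.8,1,0],[0,10.8,1.8,0.5,0],[0,10.8,1.8,0.3,0],[0,10.8,1.8,0.3,0]])

```text
time: 20.55
eef_pos: [0.6236, -0.0533, 0.0646]
orientation: [-1.284, 1.088, -1.086]
ft_force: [-0.2, -0.4, 0.3]
opening: 0.003
```

Emit:
move_arm(motion=[[0,0,0,-0.1,0],[0,0,0,-0.2,0],[0,0,0,-0.2,0]])

```text
time: 20.85
eef_pos: [0.6247, -0.0532, 0.0632]
orientation: [-1.283, 1.086, -1.087]
ft_force: [-0.4, -0.2, 0.3]
opening: 0.007
```

Emit:
move_arm(motion=[[0,0,0,-0.1,0],[0,0,0,-0.1,0],[0,0,0,-0.1,0]])

```text
time: 21.15
eef_pos: [0.625, -0.0532, 0.0626]
orientation: [-1.283, 1.086, -1.087]
ft_force: [-0.4, -0.4, 5.0]
opening: 0.003
```

The far end is also rigid, at 62.6 mm, so the lid is home and level. I'll retreat straight up and away.

Emit:
move_arm(motion=[[0,0,0,2,0],[0,0,0,6,0],[0,0,0,10,0],[0,0,0,14,0],[0,-4,0,16,0],[0,-8,-1,16,0],[0,-12,-2,16,0],[0,-16,-4,16,0],[0,-16,-8,16,0],[0,-16,-12,16,0],[0,-16,-12,16,0],[0,-16,-12,16,0]])

```text
time: 22.35
eef_pos: [0.4645, -0.1735, 0.2217]
orientation: [-1.282, 1.089, -1.087]
ft_force: [-1.4, 0.3, -0.5]
opening: 0.008
```

Run:
```python
from bench import snapshot,sensors
import cv2
p=snapshot("scene");cv2.imwrite("pics/end.png",p["img"]);s=sensors.state();print(s["time"],s["eef_pos"],s["ft_force"],abs(s["dq"]).max())
```

```text
22.4 [ 0.46459372 -0.17277919  0.22171987] [-0.97164519  0.81069873 -0.08364168] 0.021669055048277513
```

View pics/end.png

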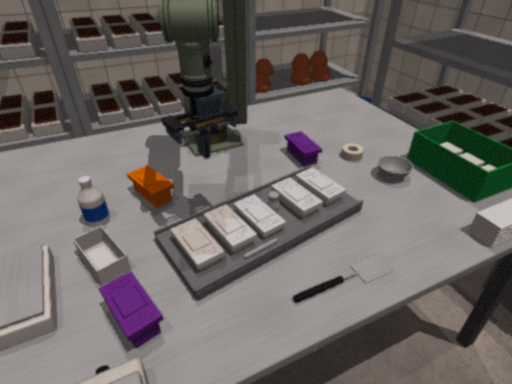

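The hand is clear (gripper at about (205,130), well above the table). All five lids, the jar at (274,197), the probe at (262,247) and everything else are where they were, so I'm handing in.

```bash
python3 -c "
from bench import bot;print(bot.hand_in())"
```

```text
the job is handed in; nothing more can be done
None
```

The lid that rocked was the one in place 3, and it is now pressed home and level. The job is handed in, at about 22 s of the 64 s allowed.

- **Finding it:** I pressed the near ends of places 1, 2 and 3 in turn with closed fingertips. Places 1 and 2 were rigid, with tops at 67.8 and 71 mm and about 11 N showing no give. The end of place 3 gave way at about 1 N until it met a stop. The 1 N was close to the sensor noise, so I averaged ten readings: 0.98 ± 0.18 N, against 0.08 N in free air.
- **Not tested:** I never pressed places 4 and 5, since the rocking lid was already found. I pressed no middle panel except the one on place 3.
- **Pressing it home:** The lid slid at about 6 to 8 N, slightly under the stated 8 to 9 N. It stopped hard after about 6.5 mm, a little over the nominal 6 mm, and I held it there with 21 N.
- **Final checks:** Both ends of the lid are now rigid at about 62.6 mm, 2 mm below its middle panel, so it is level. In the last picture the hand is clear and nothing else appears to have moved.

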